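# Seat a threaded rod against the length stop and lock the cam lever

## Robot

A 6-joint arm with a two-finger parallel gripper is mounted at the origin on the work surface. World frame = base frame: x ahead of the robot, y to its left, z up, the work surface at z = 0. Lengths are in m, angles in rad, forces in N, time in s.
With the tool pointing down it reaches from about 0.35 to 0.85 m from the base axis. Payload 8.1 kg.
Tool frame: the origin (TCP) lies on the centre line of the jaws, within the pads' length; the fingertips stand robot.tips_ahead ahead of it and the grasp point (between the pads) lies 8 mm behind it (robot.tips_ahead is the distance from the TCP to the fingertips, in m); z points along the fingers, y is the direction in which the jaws open and shut (so a half turn about z gives the same grasp; the last joint's range is limited). The gripper opens to 93 mm and grips with 3 to 60 N. Pads are 15 mm wide; open, the fingers measure 128 mm over their backs; the gripper's body (75 mm by 188 mm) begins 65 mm behind the grasp point.
Start: joints at [-1.301, 0.13, 1.488, -0, 1.523, -0.085], TCP at [0.208, -0.563, 0.23] pointing down, gripper open.
Joint ranges: [-2.96, 2.96], [-0.89, 2.26], [0.02, 2.5], [-1.34, 4.48], [0, 2.73], [-2.66, 2.66]. Speed limits (rad/s): [2.39, 2.39, 2.79, 3.14, 3.14, 3.14].

## Interface

Orientations are given as a rotation vector (axis times angle).
In Python, from plant import monitor, eyes, job, robot gives the robot as it stands.
- The arm moves only by the tool servo_tool, never from a script. Its argument "plan" is a list that holds one entry, the list of rows, each a list of 7 numbers: the closure, from -1 (fully open) to 1 (shut), so that 0 is half open, then the shift along the world's x, y, z in mm, then the turn, a rotation vector about the world's x, y, z in rad. In form: [[[hand, dx, dy, dz, ax, ay, az], ...]]. A call has 1 to 12 rows; each row shifts and turns the commanded pose from where the row before left it; what a row does not reach is not made up. A row lasts 1/10 s, in which the tool goes at most 50 mm and 8.59 degrees, less where a joint would pass 70% of its speed; a pose out of reach is approached as far as the arm can. A call with a gripper value outside its range is refused whole. The fingers move at their own pace and stop on an object; "force" is the grip in N (left out, the last holds). Time passes only in rows, so rows that do not move let the fingers close. It gives the time, the measured TCP pose, the force and the opening at its end, in the units of the state.
- monitor.read_state(): the state, without advancing time (a new reading comes with each control period).
- eyes.read_camera(name): name is "side" or "top"; returns the picture (480x640x3 uint8, red, green, blue); there is no depth.
- eyes.camera_info(name): a dict with "mtx" (3x3 intrinsics, pixels), "R" (3x3) and "t" (3): a world point X has camera coordinates R X + t. Camera axes: x right, y down, z forward; pixel columns grow to the right and rows downward; lengths in m; the calibration is good to about 2 mm. A picture is of the moment at which its call begins. camera_info takes no time and is no camera call.
- job.close_job(): hands the job in, once; it reports no verdict.
The state is a dict: "t": time; "q": joint angles; "dq": joint speeds; "joint_torque": joint torques, N m; "tool_pos": TCP position; "orientation": TCP orientation; "force": force on the tool from outside, world axes, zero at the start; "wrist_torque": the same for the moment, N m; "opening": finger opening in m.
Only numpy, scipy, OpenCV 4.12 (cv2) and the standard library are available. Lean on these libraries where they do the work, as an engineer would, in place of code of your own. Each camera call takes 0.05 s, during which the arm holds its last target. There are 200 camera calls.

## Task

The threaded rod in the cutting jig has to be locked for sawing. With the clamp lever still open, slide the rod gently along its channel until its end rests against the length stop, then swing the lever a quarter turn all the way to its end stop so that the jaw holds the rod there. Push gently, no harder than about 2.5 kg of hand force on the jig, lever or rod, let go, and do not disturb the other things on the counter.

Things in the scene. Friction and masses are not known exactly. Their poses are not given: they have to be found in the camera images.
- jig: grey steel cut-to-length jig fixed to the counter, base 135 x 250 x 20 mm. Origin: on the counter under the middle line of the rod channel, level with the clamp. y axis: along the channel towards the length stop; x: across, from fence to clamp; z up. Base reaches from x -40 to +96 mm, y -100 to +150 mm. Clamp housing 58 mm high at x 37 to 87, y -35 to 35 mm
- channel (a point): middle of the channel floor beside the clamp, 30 mm above the counter; axes as the jig's. On the -x side a fence 50 mm high above the counter (face at x = -8 mm), on the +x side a lip 36 mm high (face at +13.5 mm)
- pad: flat steel jaw pad, 56 mm long, 32 to 52 mm above the counter, that comes out of the clamp housing towards the rod (the jig's -x) as the lever closes. Origin: middle of its face; axes as the jig's. It meets the rod in the last third of the lever's turn and is sprung, so that its grip on the rod grows until the lever is at its end stop, about 36 N
- rod: steel threaded rod, 16 mm diameter, 220 mm long, about 0.3 kg, lying loose in the channel with 5 mm side play. Origin at mid-length on its axis; its y axis runs along the rod towards the stop. Its axis lies 38 mm above the counter. It slides with about 1 to 3 N
- rod_head (a point): centre of the rod's end face nearest the length stop
- rod_tail (a point): centre of the rod's other end face, which sticks out beyond the open end of the jig by 25 to 90 mm and is free to push or grasp, 30 mm clear above the counter below it
- stop: dark steel length stop block, 40 x 30 mm, top 60 mm above the counter, fixed across the channel (where along it varies). Origin on the counter below the middle of its face; axes as the jig's
- stop_face (a point): the point on the stop's face where the middle of the rod's end should rest, 38 mm above the counter; the face looks along the jig's -y. Axes as the jig's
- lever_pivot (a point): the vertical turning axis of the clamp lever, 67 mm above the counter, 62 mm to the jig's +x of the channel's middle line; axes as the jig's. The hard end stop is a hand-set ring: it comes anywhere within 8 deg either side of the jig's +y, different each time. Turning takes 5 N at the handle, rising to 8 N in the last third; at the stop the force climbs steeply. The lever stays where left
- lever: the clamp lever: hub, flat steel arm and upright black handle. Origin on the turning axis, 58 mm above the counter; its x axis points along the arm to the handle
- lever_grip (a point): middle of the upright black cylindrical handle at the end of the clamp lever, 20 mm diameter, 72 to 114 mm above the counter, 110 mm from the pivot. The flat arm, 16 mm wide, lies at 62 to 72 mm height below it. Open: handle points roughly (-8 to +25 deg) along the jig's +x. It closes anticlockwise seen from above, to a hard end stop with the handle roughly along the jig's +y
- can: aerosol can, red with white cap, 58 mm diameter, 170 mm high, standing; origin centre of underside. Leave it alone
- carton: red and brown carton of fixings, 70 x 110 x 60 mm; origin centre of underside. Leave it alone
- bracket: steel angle bracket, 60 x 40 mm foot, 60 mm high; origin centre of underside. Leave it alone
Mind the look-alikes: they are no part of the job. There is more than one size of the rod; the one meant has the size given above.

How it is judged:
By the outcome, as a careful person would: the job done as asked, in the order asked, and still so for the second after the job is handed in, with the robot touching nothing.
It also fails if it takes over 64 s, if anything falls off the work surface, if the arm or the gripper's body presses on something with over 40 N, if the wrist force passes 120 N, or if a joint passes its speed limit or range.

## Working session

There is one attempt and no reset: what is moved stays moved. The work goes in short steps, Python scripts to look and compute and a tool call to move; the robot and the scene stay as the last step left them, time stands still between calls to the robot, and variables do not carry over. Pictures are saved under pics/ and viewed, about 8 in all and at most 12, crops included, and the job is handed in when it is done.

Besides the shell and the picture viewer there is one more tool, called after "Call:" in YAML: its name, and indented under it one key for each argument. servo_tool: Moves the arm, as the interface text tells. Its arguments: {"type":"object","properties":{"plan":{"type":"array"},"force":{"type":"number"}},"required":["plan"]}

```bash
mkdir -p pics; ls
python3 - <<'E'
from plant import monitor, eyes, job, robot
import cv2,numpy as np
for n in("side","top"):
    im=eyes.read_camera(n); cv2.imwrite(f"pics/{n}0.png",im[:,:,::-1]); i=eyes.camera_info(n); print(n,i)
s=monitor.read_state(); print(s, robot.tips_ahead)
E
```

```text
pics
side {'mtx': array([[549.01191711,   0.        , 325.97929997],
       [  0.        , 549.01191711, 239.15076976],
       [  0.        ,   0.        ,   1.        ]]), 'R': array([[-0.91706703, -0.39862946,  0.00908964],
       [-0.28685921,  0.64375743, -0.70942806],
       [ 0.2769474 , -0.65320052, -0.70471924]]), 't': array([0.47751311, 0.22031837, 1.16141657])}
top {'mtx': array([[496.61957798,   0.        , 320.5297332 ],
       [  0.        , 496.61957798, 245.02899491],
       [  0.        ,   0.        ,   1.        ]]), 'R': array([[ 0.02302325, -0.99967153, -0.01125852],
       [-0.99332902, -0.02160147, -0.11327328],
       [ 0.11299287,  0.01379134, -0.99350008]]), 't': array([0.01365204, 0.52152037, 1.07903905])}
{'t': 0.1, 'q': array([-1.30141021e+00,  1.31091036e-01,  1.48920135e+00,  1.34041355e-05,
        1.52302469e+00, -8.54069437e-02]), 'dq': array([ 0.00161081, -0.00151774, -0.00207472,  0.00299251,  0.00029948,
        0.00245926]), 'joint_torque': array([ 1.45022521e-03, -5.61340427e+01, -4.93098021e+01,  7.71984458e-02,
        2.91530835e-02, -8.78653464e-05]), 'tool_pos': array([ 0.20832074, -0.56212062,  0.22867212]), 'orientation': array([-3.09059872e+00, -5.54084952e-01,  2.27755240e-04]), 'force': array([0.47246763, 1.06601462, 0.47880589]), 'wrist_torque': array([-0.04460715, -0.02552413,  0.05351818]), 'opening': 0.09315394931234064} 0.011
```

View pics/top0.png

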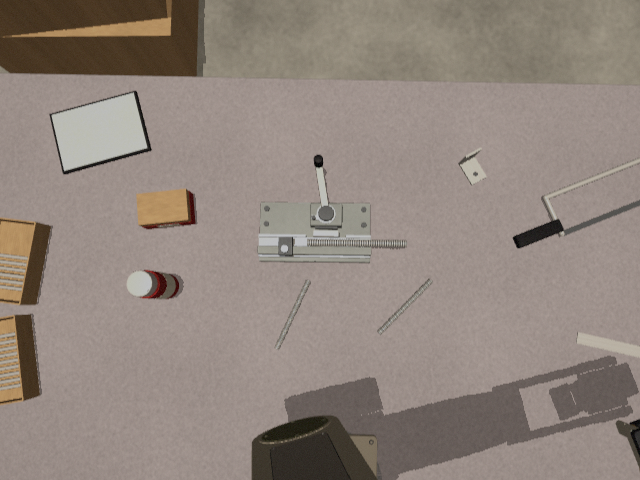

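View pics/side0.png

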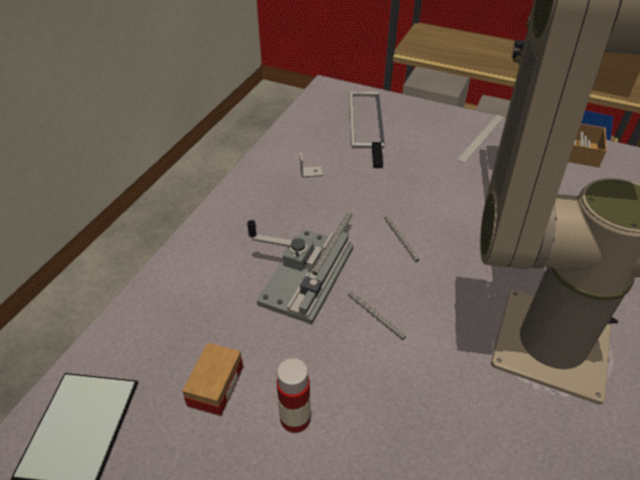

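Top view: the jig is around (315,232). The rod lies in the channel from head (307,243) to tail (406,243), and the stop is at (286,246). The lever hub is at (326,213) and the black handle at (319,160). Rod candidates are the one in the channel at (307–406,243), and two loose ones at (293,314) and (405,306). The one in the channel is meant; I'll confirm it in a crop and by its length.

```bash
cat > h.py <<'E'
import cv2,numpy as np
from plant import monitor, eyes, job, robot
def ray(n,uv):
    i=eyes.camera_info(n); R=i["R"]; c=-R.T@i["t"]
    d=R.T@np.linalg.solve(i["mtx"],[uv[0],uv[1],1.]); return c,d/np.linalg.norm(d)
def onz(n,uv,z):
    c,d=ray(n,uv); return c+d*(z-c[2])/d[2]
def proj(n,X):
    i=eyes.camera_info(n); p=i["mtx"]@(i["R"]@np.array(X)+i["t"]); return p[:2]/p[2]
def tri(uvt,uvs):
    c1,d1=ray("top",uvt); c2,d2=ray("side",uvs)
    s=np.linalg.lstsq(np.c_[d1,-d2],c2-c1,rcond=None)[0]
    a,b=c1+s[0]*d1,c2+s[1]*d2; return (a+b)/2,np.linalg.norm(a-b)
def crop(n,x,y,w,h,k,out,im=None):
    im=eyes.read_camera(n) if im is None else im
    cv2.imwrite(out,cv2.resize(im[y:y+h,x:x+w,::-1],None,fx=k,fy=k,interpolation=cv2.INTER_CUBIC)); return im
E
python3 - <<'E'
from h import *
t=cv2.imread("pics/top0.png")[:,:,::-1]; s=cv2.imread("pics/side0.png")[:,:,::-1]
crop("top",250,145,165,123,4.8,"pics/c1.png",t); crop("side",240,205,125,120,5,"pics/c2.png",s)
for n,uv,z in(("top",(307,243),.038),("top",(406,243),.038),("top",(326,213),.075),("top",(319,160),.114)): print(uv,onz(n,uv,z).round(4))
print(np.linalg.norm(onz("top",(309,281),.005)-onz("top",(277,348),.005)),np.linalg.norm(onz("top",(431,279),.005)-onz("top",(379,332),.005)))
E
```

```text
(307, 243) [0.524  0.0553 0.038 ]
(406, 243) [ 0.5288 -0.1638  0.038 ]
(326, 213) [0.5857 0.0145 0.075 ]
(319, 160) [0.6913 0.0315 0.114 ]
0.1653072868855452 0.16769631591548606
```

View pics/c1.png

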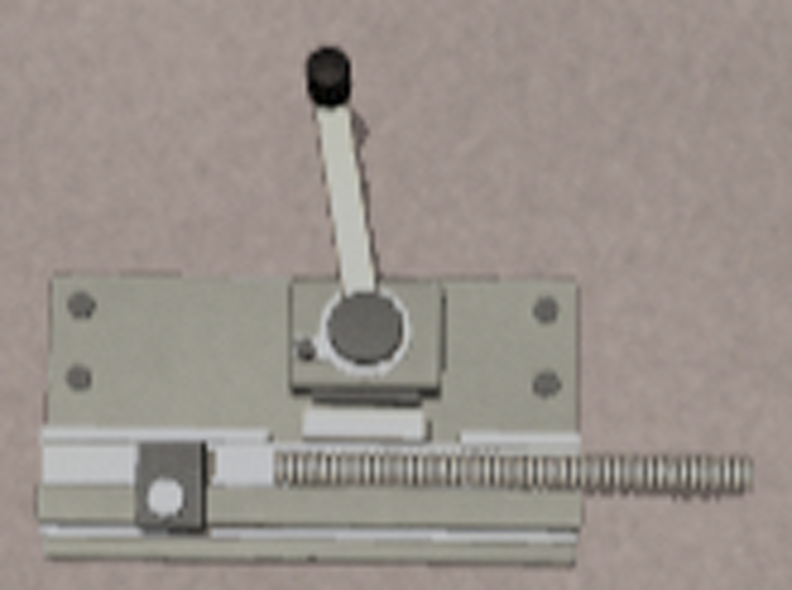

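View pics/c2.png

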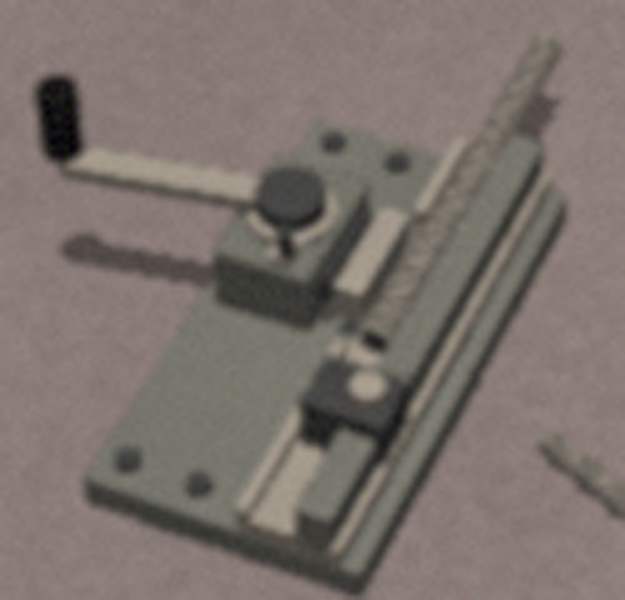

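The rod in the channel is 219 mm long and the two loose ones are about 166 mm, so the channel rod is the one meant. Now the exact measurements.

Run:
```python
from h import *
from scipy.spatial.transform import Rotation as Ro
P=lambda x,y:(250-.5+(x+.5)/4.8,145-.5+(y+.5)/4.8); S=lambda x,y:(240-.5+(x+.5)/5,205-.5+(y+.5)/5)
f=lambda x,y,z:onz("top",P(x,y),z)
h=[f(x,y,.02) for x,y in((82,305),(546,311),(79,378),(546,384))]
for a,b in((0,1),(2,3)):
    d=h[a]-h[b]; print("hole line yaw deg",np.degrees(np.arctan2(-d[0],d[1])))
print("base corners z20",[f(x,y,.02).round(4) for x,y in((50,275),(578,280),(575,565),(44,560))])
print("hub top ~.075?",tri(P(365,327),S(291,190)))
print("handle top",tri(P(328,62),S(56,82)),f(328,62,.114))
print("handle bottom side z72",onz("side",S(62,157),.072))
print("tail",tri(P(750,473),S(548,45)),f(750,473,.038))
print("head",f(276,468,.038)," stop top edge",f(206,470,.060),f(204,530,.06), f(140,443,.06))
q=monitor.read_state(); print(Ro.from_rotvec(q["orientation"]).as_matrix().round(3))
```

```text
hole line yaw deg 0.4459496472349643
hole line yaw deg 0.47367631412367794
base corners z20 [array([0.6181, 0.1655, 0.02  ]), array([ 0.6208, -0.0847,  0.02  ]), array([ 0.4856, -0.0849,  0.02  ]), array([0.4824, 0.1634, 0.02  ])]
hub top ~.075? (array([0.58570005, 0.01517976, 0.07643584]), np.float64(0.0006225703690258171))
handle top (array([0.69451478, 0.03352564, 0.11861737]), np.float64(0.001555248617745391)) [0.69665352 0.03387338 0.114     ]
handle bottom side z72 [0.69425626 0.03505678 0.072     ]
tail (array([ 0.52814838, -0.16315413,  0.03989433]), np.float64(0.00012378398996502313)) [ 0.52843808 -0.16343842  0.038     ]
head [0.52602132 0.05513043 0.038     ]  stop top edge [0.52180158 0.0859053  0.06      ] [0.49450628 0.08600622 0.06      ] [0.53348097 0.11622064 0.06      ]
[[ 0.938  0.347 -0.   ]
 [ 0.347 -0.938  0.002]
 [ 0.    -0.002 -1.   ]]
```

Call:
servo_tool:
  plan:
    - [[1,27,31,0,0,0,0.101],[1,27,31,0,0,0,0.101],[1,27,31,0,0,0,0.101],[1,27,31,0,0,0,0.101],[1,27,31,0,0,0,0.101],[1,27,31,0,0,0,0.101],[1,27,31,0,0,0,0.101],[1,27,31,0,0,0,0.101],[1,27,31,0,0,0,0.101],[1,27,31,0,0,0,0.101],[1,27,31,0,0,0,0.101],[1,23,31,0,0,0,0.101]]
  force: 20

```text
t: 1.3
tool_pos: [0.5293, -0.1889, 0.2292]
orientation: [-2.221, -2.222, 0.0]
force: [0.3, -0.4, 0.2]
opening: 0.0023
```

Call:
servo_tool:
  plan:
    - [[1,0,0,0,0,0,0],[1,0,0,0,0,0,0],[1,0,0,0,0,0,0]]

```text
t: 1.6
tool_pos: [0.5278, -0.1913, 0.2293]
orientation: [-2.227, -2.215, 0.001]
force: [-0.9, -0.0, -0.1]
opening: 0.0008
```

Call:
servo_tool:
  plan:
    - [[1,0,0,-30,0,0,0],[1,0,0,-40,0,0,0],[1,0,0,-40,0,0,0],[1,0,0,-40,0,0,0],[1,0,0,-26,0,0,0],[1,0,0,-14,0,0,0],[1,0,0,-6,0,0,0],[1,0,5,0,0,0,0],[1,0,5,0,0,0,0],[1,0,3,0,0,0,0],[1,0,2,0,0,0,0],[1,0,0,0,0,0,0]]

```text
t: 2.8
tool_pos: [0.5291, -0.1754, 0.0345]
orientation: [2.224, 2.217, 0.001]
force: [0.1, -0.3, -0.2]
opening: 0.0005
```

Run:
```python
from h import *
im=crop("top",270,170,160,120,5,"pics/c3.png"); print(monitor.read_state()["force"])
```

```text
[ 0.00682478  0.19445698 -0.26911637]
```

View pics/c3.png

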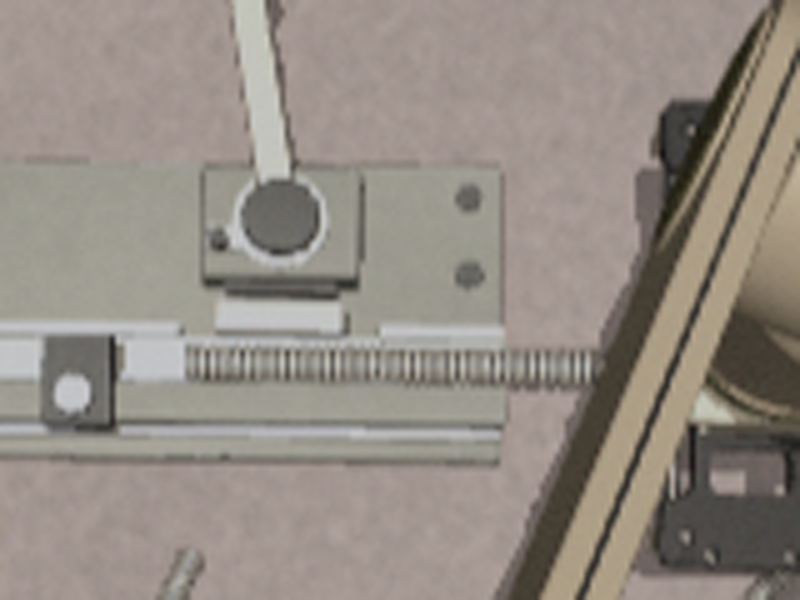

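The crop shows the rod head at crop (187,362) and the stop edge at (113,380). The rod is still unmoved and the gripper is behind the tail. I'll push slowly.

Call:
servo_tool:
  plan:
    - [[1,0,2,0,0,0,0],[1,0,2,0,0,0,0],[1,0,2,0,0,0,0],[1,0,2,0,0,0,0],[1,0,2,0,0,0,0],[1,0,2,0,0,0,0],[1,0,2,0,0,0,0],[1,0,2,0,0,0,0],[1,0,2,0,0,0,0],[1,0,1.5,0,0,0,0],[1,0,1,0,0,0,0],[1,0,1,0,0,0,0]]

```text
t: 4.05
tool_pos: [0.5286, -0.1542, 0.0337]
orientation: [2.226, 2.217, 0.0]
force: [-0.6, -3.2, 2.9]
opening: 0.0006
```

Call:
servo_tool:
  plan:
    - [[1,0,1,0,0,0,0],[1,0,1,0,0,0,0],[1,0,1,0,0,0,0],[1,0,1,0,0,0,0],[1,0,0.7,0,0,0,0],[1,0,0,0,0,0,0]]

```text
t: 4.65
tool_pos: [0.5284, -0.1492, 0.0336]
orientation: [-2.226, -2.217, -0.0]
force: [0.3, -3.9, 2.4]
opening: 0.0001
```

Run:
```python
from h import *
im=crop("top",270,210,90,60,8,"pics/c4.png"); s=monitor.read_state();print(s["force"],s["tool_pos"])
```

```text
[ 0.73837616 -2.64726317  2.22271838] [ 0.52843305 -0.14925808  0.03356775]
```

View pics/c4.png

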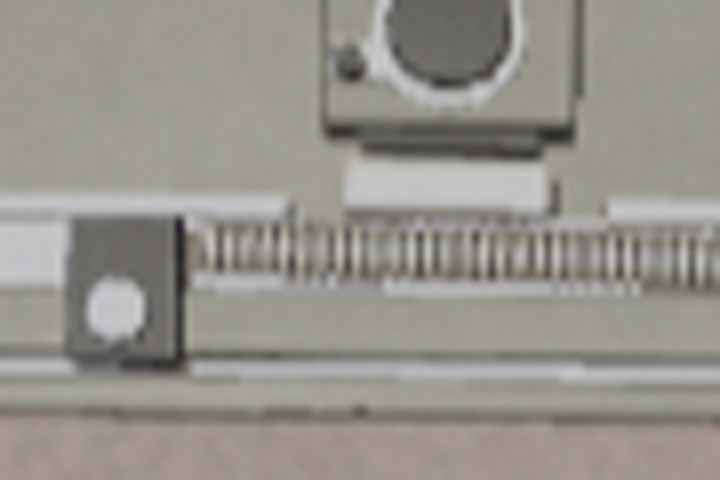

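The rod head is at crop (205,248) and the stop's top edge at (183,250), so a few mm remain. I'll go finer from here.

Call:
servo_tool:
  plan:
    - [[1,0,0.5,0,0,0,0],[1,0,0.5,0,0,0,0],[1,0,0.5,0,0,0,0],[1,0,0.5,0,0,0,0],[1,0,0,0,0,0,0]]

```text
t: 5.2
tool_pos: [0.5284, -0.1473, 0.0336]
orientation: [-2.226, -2.217, 0.0]
force: [0.4, -3.5, 2.1]
opening: 0.0003
```

Call:
servo_tool:
  plan:
    - [[1,0,0.5,0,0,0,0],[1,0,0.5,0,0,0,0],[1,0,0,0,0,0,0]]

```text
t: 5.5
tool_pos: [0.5284, -0.1463, 0.0336]
orientation: [-2.226, -2.217, -0.0]
force: [-0.4, -3.4, 2.0]
opening: 0.0005
```

Call:
servo_tool:
  plan:
    - [[1,0,0.5,0,0,0,0],[1,0,0.5,0,0,0,0],[1,0,0,0,0,0,0]]

```text
t: 5.8
tool_pos: [0.5285, -0.1453, 0.0336]
orientation: [-2.226, -2.217, -0.0]
force: [-0.8, -3.3, 2.9]
opening: 0.0003
```

Call:
servo_tool:
  plan:
    - [[1,0,0.5,0,0,0,0],[1,0,0.5,0,0,0,0],[1,0,0,0,0,0,0]]

```text
t: 6.1
tool_pos: [0.5285, -0.1443, 0.0336]
orientation: [-2.226, -2.217, -0.0]
force: [-0.4, -3.1, 1.9]
opening: 0.0004
```

Call:
servo_tool:
  plan:
    - [[1,0,0.5,0,0,0,0],[1,0,0.5,0,0,0,0],[1,0,0,0,0,0,0]]

```text
t: 6.4
tool_pos: [0.5285, -0.1438, 0.0336]
orientation: [2.225, 2.217, -0.001]
force: [-0.3, -4.8, 1.5]
opening: 0.0
```

Call:
servo_tool:
  plan:
    - [[1,0,0.5,0,0,0,0],[1,0,0,0,0,0,0]]

```text
t: 6.6
tool_pos: [0.5284, -0.1437, 0.0337]
orientation: [2.225, 2.216, -0.001]
force: [-0.1, -8.1, 1.1]
opening: 0.0004
```

Call:
servo_tool:
  plan:
    - [[1,0,0.5,0,0,0,0],[1,0,0,0,0,0,0]]

```text
t: 6.8
tool_pos: [0.5285, -0.1437, 0.0337]
orientation: [2.225, 2.216, -0.002]
force: [0.2, -9.9, 0.3]
opening: 0.0001
```

The force rose from 3 to 10 N with the tool halted at y = -0.1437, so the rod is seated. I'll back off, rise and take a check picture.

Call:
servo_tool:
  plan:
    - [[1,0,-1,0,0,0,0],[1,0,-2,0,0,0,0],[1,0,-5,0,0,0,0],[1,0,-10,0,0,0,0],[1,0,-12,0,0,0,0],[1,0,0,20,0,0,0],[1,0,0,40,0,0,0],[1,0,0,40,0,0,0],[1,0,0,20,0,0,0],[1,35,20,0,0,0,0.085],[1,36,30,0,0,0,0.085],[1,30,35,0,0,0,0]]

```text
t: 8.0
tool_pos: [0.631, -0.0884, 0.1541]
orientation: [2.028, 2.398, 0.001]
force: [0.5, -0.4, -0.3]
opening: 0.0004
```

Call:
servo_tool:
  plan:
    - [[1,30,40,0,0,0,0],[1,26,30,0,0,0,0],[1,14,18,0,0,0,0],[1,0,0,0,0,0,0],[1,0,0,0,0,0,0]]

```text
t: 8.5
tool_pos: [0.6994, -0.0, 0.153]
orientation: [-2.029, -2.398, 0.001]
force: [-0.2, 0.6, -0.0]
opening: 0.0005
```

Run:
```python
from h import *
a=eyes.read_camera("top"); b=eyes.read_camera("side")
A=cv2.resize(a[145:265,250:410],(800,600),interpolation=cv2.INTER_CUBIC)[::1]; B=cv2.resize(b[205:325,235:365],(650,600),interpolation=cv2.INTER_CUBIC)
m=np.hstack([cv2.resize(A,(440,330)),cv2.resize(B,(357,330))]); cv2.imwrite("pics/c5.png",m[:,:,::-1]); s=monitor.read_state();print(s["t"],s["tool_pos"],s["force"])
```

```text
8.6 [ 0.6989742  -0.00091291  0.15335793] [-0.79350851 -0.9592434  -0.30638963]
```

View pics/c5.png

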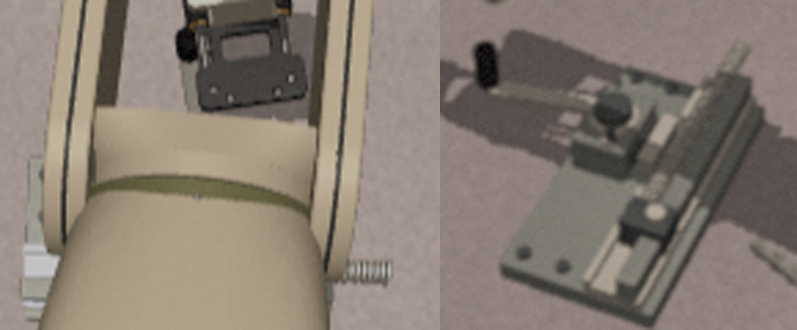

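The side view shows the rod's end against the stop block at (640,200) and the tail sticking out less. The lever handle at (485,60) is unmoved, with the gripper beside it. Next I compute the arc increments.

Run:
```python
from h import *
p=np.array([585.7,15.]);pos=lambda d:p+111.4*np.array([np.cos(np.radians(d)),np.sin(np.radians(d))])
print("start -4:",pos(-4))
for a,b,n in((-4,4,4),(4,34,12),(34,64,12),(64,70,4),(70,88,36)):
    P=[pos(x) for x in np.linspace(a,b,n+1)]; print(a,b,n,(b-a)/n*np.pi/180,[list((v-u).round(1)) for u,v in zip(P,P[1:])])
```

```text
start -4: [696.8286352    7.22912882]
-4 4 4 0.03490658503988659 [[np.float64(0.2), np.float64(3.9)], [np.float64(0.1), np.float64(3.9)], [np.float64(-0.1), np.float64(3.9)], [np.float64(-0.2), np.float64(3.9)]]
4 34 12 0.04363323129985824 [[np.float64(-0.4), np.float64(4.8)], [np.float64(-0.7), np.float64(4.8)], [np.float64(-0.9), np.float64(4.8)], [np.float64(-1.1), np.float64(4.7)], [np.float64(-1.3), np.float64(4.7)], [np.float64(-1.5), np.float64(4.6)], [np.float64(-1.7), np.float64(4.6)], [np.float64(-1.9), np.float64(4.5)], [np.float64(-2.1), np.float64(4.4)], [np.float64(-2.3), np.float64(4.3)], [np.float64(-2.4), np.float64(4.2)], [np.float64(-2.6), np.float64(4.1)]]
34 64 12 0.04363323129985824 [[np.float64(-2.8), np.float64(4.0)], [np.float64(-3.0), np.float64(3.8)], [np.float64(-3.1), np.float64(3.7)], [np.float64(-3.3), np.float64(3.6)], [np.float64(-3.5), np.float64(3.4)], [np.float64(-3.6), np.float64(3.3)], [np.float64(-3.7), np.float64(3.1)], [np.float64(-3.9), np.float64(2.9)], [np.float64(-4.0), np.float64(2.8)], [np.float64(-4.1), np.float64(2.6)], [np.float64(-4.
[... 898 characters left out ...]
p.float64(-1.0), np.float64(0.2)], [np.float64(-1.0), np.float64(0.2)], [np.float64(-1.0), np.float64(0.2)], [np.float64(-1.0), np.float64(0.2)], [np.float64(-1.0), np.float64(0.2)], [np.float64(-1.0), np.float64(0.1)], [np.float64(-1.0), np.float64(0.1)], [np.float64(-1.0), np.float64(0.1)], [np.float64(-1.0), np.float64(0.1)], [np.float64(-1.0), np.float64(0.1)], [np.float64(-1.0), np.float64(0.1)], [np.float64(-1.0), np.float64(0.1)], [np.float64(-1.0), np.float64(0.1)], [np.float64(-1.0), np.float64(0.1)], [np.float64(-1.0), np.float64(0.1)], [np.float64(-1.0), np.float64(0.1)], [np.float64(-1.0), np.float64(0.1)], [np.float64(-1.0), np.float64(0.0)], [np.float64(-1.0), np.float64(0.0)]]
```

Call:
servo_tool:
  plan:
    - [[1,0,0,-20,0,0,0],[1,0,0,-20,0,0,0],[1,0,0,-12,0,0,0],[1,0,0,-6,0,0,0],[1,0,0,0,0,0,0],[1,0,0,0,0,0,0]]

```text
t: 9.2
tool_pos: [0.6999, 0.0002, 0.0966]
orientation: [2.029, 2.397, 0.001]
force: [-0.3, 0.2, -0.1]
opening: 0.0003
```

Call:
servo_tool:
  plan:
    - [[1,-1.5,3.5,0,0,0,0],[1,-1.5,3.5,0,0,0,0],[1,0.2,3.9,0,0,0,0],[1,0.1,3.9,0,0,0,0],[1,-0.1,3.9,0,0,0,0.03],[1,-0.2,3.9,0,0,0,0.03]]

```text
t: 9.8
tool_pos: [0.6966, 0.0226, 0.0961]
orientation: [1.954, 2.458, -0.001]
force: [-1.5, -4.9, 2.1]
opening: 0.0001
```

Call:
servo_tool:
  plan:
    - [[1,-0.4,4.8,0,0,0,0.0436],[1,-0.7,4.8,0,0,0,0.0436],[1,-0.9,4.8,0,0,0,0.0436],[1,-1.1,4.7,0,0,0,0.0436]]

```text
t: 10.2
tool_pos: [0.6936, 0.0416, 0.096]
orientation: [1.732, 2.62, -0.002]
force: [-0.6, -5.8, 2.4]
opening: 0.0005
```

Pushing at about 5–6 N, as expected. I continue along the arc.

Call:
servo_tool:
  plan:
    - [[1,-1.3,4.7,0,0,0,0.0436],[1,-1.5,4.6,0,0,0,0.0436],[1,-1.7,4.6,0,0,0,0.0436],[1,-1.9,4.5,0,0,0,0.0436],[1,-2.1,4.4,0,0,0,0.0436],[1,-2.3,4.3,0,0,0,0.0436],[1,-2.4,4.2,0,0,0,0.0436],[1,-2.6,4.1,0,0,0,0.0436]]

```text
t: 11.0
tool_pos: [0.6778, 0.0768, 0.0959]
orientation: [1.251, 2.88, -0.002]
force: [0.4, -6.3, 0.6]
opening: 0.0002
```

Call:
servo_tool:
  plan:
    - [[1,-2.8,4.0,0,0,0,0.0436],[1,-3.0,3.8,0,0,0,0.0436],[1,-3.1,3.7,0,0,0,0.0436],[1,-3.3,3.6,0,0,0,0.0436],[1,-3.5,3.4,0,0,0,0.0436],[1,-3.6,3.3,0,0,0,0.0436]]

```text
t: 11.6
tool_pos: [0.6586, 0.0984, 0.0959]
orientation: [0.865, 3.019, -0.003]
force: [2.3, -7.8, 0.5]
opening: -0.0
```

Run:
```python
from h import *
from scipy.spatial.transform import Rotation as Ro
s=monitor.read_state();d=s["tool_pos"][:2]*1e3-[585.7,15.];y=Ro.from_rotvec(s["orientation"]).as_matrix()[:,1]
print(np.hypot(*d),np.degrees(np.arctan2(d[1],d[0])),np.degrees(np.arctan2(y[1],y[0])),s["force"],s["q"])
```

```text
110.79323156817067 48.827621936075055 58.03036139745245 [ 2.2996833  -7.78957444  0.48423584] [ 0.07245621  0.39669682  1.42328723 -0.00208753  1.32077098 -0.93985006]
```

Call:
servo_tool:
  plan:
    - [[1,-3.7,3.1,0,0,0,0.0436],[1,-3.9,2.9,0,0,0,0.0436],[1,-4.0,2.8,0,0,0,0.0436],[1,-4.1,2.6,0,0,0,0.0436],[1,-4.2,2.4,0,0,0,0.0436],[1,-4.3,2.2,0,0,0,0.0436]]

```text
t: 12.2
tool_pos: [0.6349, 0.1142, 0.096]
orientation: [0.463, 3.105, -0.003]
force: [3.7, -7.6, -1.1]
opening: 0.0007
```

Call:
servo_tool:
  plan:
    - [[1,-2.6,1.2,0,0,0,0.026],[1,-2.7,1.2,0,0,0,0.026],[1,-1.8,0.7,0,0,0,0.0175],[1,-0.9,0.3,0,0,0,0.0087]]

```text
t: 12.6
tool_pos: [0.6271, 0.1177, 0.096]
orientation: [0.343, 3.12, -0.003]
force: [4.4, -6.3, -2.6]
opening: 0.0005
```

Call:
servo_tool:
  plan:
    - [[1,-0.9,0.3,0,0,0,0.0087],[1,-0.9,0.3,0,0,0,0.0087],[1,-0.9,0.3,0,0,0,0.0087],[1,0,0,0,0,0,0]]

```text
t: 13.0
tool_pos: [0.6245, 0.1187, 0.096]
orientation: [0.303, 3.124, -0.002]
force: [3.8, -5.5, -1.1]
opening: 0.0006
```

Call:
servo_tool:
  plan:
    - [[1,-0.9,0,0,0,0,0.0087],[1,-0.9,0,0,0,0,0.0087],[1,-0.9,0,0,0,0,0.0087],[1,-0.9,0.2,0,0,0,0.0087]]

```text
t: 13.4
tool_pos: [0.6212, 0.1198, 0.0961]
orientation: [0.248, 3.128, -0.0]
force: [6.8, -3.0, -1.9]
opening: 0.0004
```

Call:
servo_tool:
  plan:
    - [[1,-0.9,0.1,0,0,0,0.0087],[1,-0.9,0.1,0,0,0,0.0087],[1,-0.9,0.1,0,0,0,0.0087]]

```text
t: 13.7
tool_pos: [0.6186, 0.1205, 0.0961]
orientation: [0.207, 3.131, 0.001]
force: [7.9, -1.2, -3.7]
opening: 0.0007
```

Call:
servo_tool:
  plan:
    - [[1,-0.9,0.1,0,0,0,0.0087],[1,-0.9,0.1,0,0,0,0.0087],[1,0,0,0,0,0,0]]

```text
t: 14.0
tool_pos: [0.6167, 0.121, 0.0961]
orientation: [0.18, 3.133, 0.001]
force: [6.4, 0.9, -3.7]
opening: 0.0004
```

Run:
```python
from h import *
a=eyes.read_camera("top"); b=eyes.read_camera("side")
A=a[145:265,250:410]; B=b[185:305,235:365]
m=np.hstack([cv2.resize(A,(440,330)),cv2.resize(B,(357,330))]); cv2.imwrite("pics/c6.png",m[:,:,::-1]); s=monitor.read_state();print(s["t"],s["tool_pos"],s["force"])
```

```text
14.1 [0.61669437 0.12105348 0.0960742 ] [ 5.98042776  0.57449275 -3.46072255]
```

View pics/c6.png

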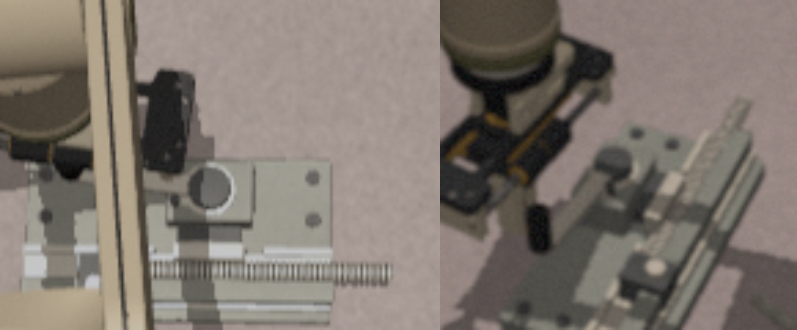

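The lever is near the end of its swing, with the finger behind the handle at (540,228) in the side half. I continue in small steps and watch the force.

Call:
servo_tool:
  plan:
    - [[1,-0.9,0.1,0,0,0,0.0087],[1,-0.9,0.2,0,0,0,0.0087]]

```text
t: 14.3
tool_pos: [0.6151, 0.1215, 0.0961]
orientation: [0.152, 3.134, 0.002]
force: [7.6, 1.4, -3.6]
opening: 0.0005
```

Call:
servo_tool:
  plan:
    - [[1,-0.9,0.2,0,0,0,0.0087],[1,-0.9,0.2,0,0,0,0.0087]]

```text
t: 14.5
tool_pos: [0.6132, 0.122, 0.0961]
orientation: [0.125, 3.135, 0.002]
force: [6.9, 1.5, -4.3]
opening: 0.0008
```

Call:
servo_tool:
  plan:
    - [[1,-0.9,0.2,0,0,0,0.0087],[1,-0.9,0.2,0,0,0,0.0087]]

```text
t: 14.7
tool_pos: [0.6127, 0.1222, 0.0963]
orientation: [0.098, 3.133, 0.002]
force: [16.5, 0.4, -10.2]
opening: 0.0003
```

Call:
servo_tool:
  plan:
    - [[1,-0.9,0.2,0,0,0,0.0087],[1,-0.9,0.1,0,0,0,0.0087]]

```text
t: 14.9
tool_pos: [0.6125, 0.1223, 0.0964]
orientation: [0.071, 3.131, 0.002]
force: [25.7, 1.1, -16.0]
opening: 0.0006
```

The end stop is reached. My batched step pressed to about 26 N, right at the limit, so I back off at once.

Call:
servo_tool:
  plan:
    - [[1,1.5,0,0,0,0,0],[1,2,0,0,0,0,0],[1,4,0,0,0,0,0],[1,8,0,0,0,0,0],[1,8,0,0,0,0,0],[1,0,0,20,0,0,0],[1,0,0,40,0,0,0],[1,0,0,40,0,0,0],[1,0,0,40,0,0,0],[1,0,40,0,0,0,0],[1,0,40,0,0,0,0],[1,0,40,0,0,0,0]]

```text
t: 16.1
tool_pos: [0.6322, 0.243, 0.2364]
orientation: [0.074, 3.14, 0.001]
force: [-0.0, 0.3, -0.9]
opening: 0.0003
```

Call:
servo_tool:
  plan:
    - [[1,0,40,0,0,0,0],[1,0,40,0,0,0,0],[1,0,40,0,0,0,0],[1,0,40,0,0,0,0],[1,0,0,0,0,0,0],[1,0,0,0,0,0,0]]

```text
t: 16.7
tool_pos: [0.6313, 0.4029, 0.2347]
orientation: [-0.069, -3.14, 0.001]
force: [0.4, -0.9, 0.8]
opening: 0.0005
```

Run:
```python
from h import *
a=eyes.read_camera("top"); b=eyes.read_camera("side")
cv2.imwrite("pics/t7.png",a[:,:,::-1]);cv2.imwrite("pics/s7.png",b[:,:,::-1])
A=a[175:275,250:415]; B=b[205:325,240:365]
m=np.hstack([cv2.resize(A,(480,291),interpolation=cv2.INTER_CUBIC),cv2.resize(B,(303,291),interpolation=cv2.INTER_CUBIC)]); cv2.imwrite("pics/c7.png",m[:,:,::-1]); s=monitor.read_state();print(s["t"],s["tool_pos"],s["force"])
```

```text
16.8 [0.63199084 0.40107304 0.23547121] [-0.60741232 -1.11393205 -0.21085626]
```

View pics/c7.png

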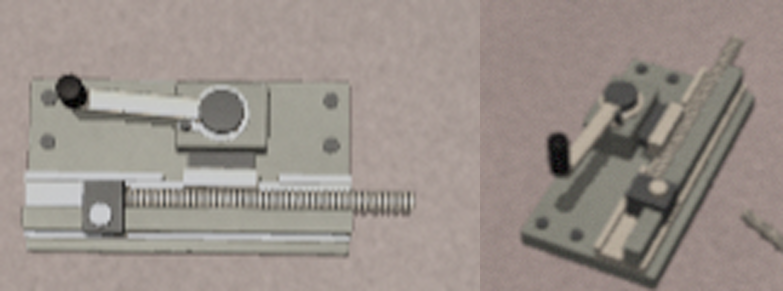

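The lever now lies roughly along +y (handle at (70,90), hub at (222,110)). The pad (220,177) is on the rod, and the rod end (127,198) is at the stop edge (125). A numeric check before handing in:

Run:
```python
from h import *
P=lambda x,y:(250-.5+(x+.5)*165/480,175-.5+(y+.5)*100/291); S=lambda x,y:(240-.5+(x-480+.5)*125/303,205-.5+(y+.5)*120/291)
h=onz("top",P(71,89),.114); h2=tri(P(71,89),S(558,136)); tl=onz("top",P(413,203),.038)
for v in(h,h2[0]):
    d=v[:2]-[.5857,.015]; print(v,np.hypot(*d),np.degrees(np.arctan2(d[1],d[0])))
print("tail",tl,"head y est",tl[1]+.22,"contact tail y",-.1437+.0075)
a=cv2.imread("pics/top0.png").astype(int);b=cv2.imread("pics/t7.png").astype(int)
D=np.abs(a-b).max(2)
for n,(x,y,w,hh) in dict(can=(120,262,62,45),carton=(130,183,70,50),bracket=(452,142,40,48),rods=(270,275,40,80),rod2=(372,272,65,66)).items(): print(n,(D[y:y+hh,x:x+w]>60).sum())
```

```text
[0.59275502 0.12281404 0.114     ] 0.10804461857608337 86.2560786860471
[0.59275487 0.12265581 0.11736944] 0.1078867214269384 86.25066917587037
tail [ 0.52489286 -0.1320677   0.038     ] head y est 0.0879322976464248 contact tail y -0.1362
can 909
carton 0
bracket 0
rods 0
rod2 0
```

Lever at 86°, inside the end-stop range. The can region changed, probably because the arm now covers it. I'll move the arm up and away and look.

Call:
servo_tool:
  plan:
    - [[1,0,0,40,0,0,0],[1,0,0,40,0,0,0],[1,0,-40,0,0,0,0],[1,0,-40,0,0,0,0],[1,0,-40,0,0,0,0],[1,0,-40,0,0,0,0],[1,0,-40,0,0,0,0],[1,0,-40,0,0,0,0],[1,0,-40,0,0,0,0],[1,0,0,0,0,0,0],[1,0,0,0,0,0,0]]

```text
t: 17.9
tool_pos: [0.6316, 0.1197, 0.3163]
orientation: [0.079, 3.14, 0.0]
force: [-0.2, 0.4, 0.4]
opening: 0.0007
```

Run:
```python
from h import *
b=eyes.read_camera("top"); cv2.imwrite("pics/t8.png",b[:,:,::-1])
a=cv2.imread("pics/top0.png")[:,:,::-1].astype(int);D=np.abs(a-b.astype(int)).max(2)
s0=cv2.imread("pics/side0.png")[:,:,::-1].astype(int);E=np.abs(s0-eyes.read_camera("side")).max(2)
print("top can",(D[262:307,120:182]>60).sum(),"side can",(E[355:435,270:315]>60).sum(),"side carton",(E[340:415,180:245]>60).sum())
w=np.hstack([cv2.resize(cv2.imread(f)[240:320,100:200],(390,312)) for f in("pics/t7.png","pics/t8.png")]);cv2.imwrite("pics/c8.png",w)
```

```text
top can 504 side can 0 side carton 0
```

View pics/c8.png

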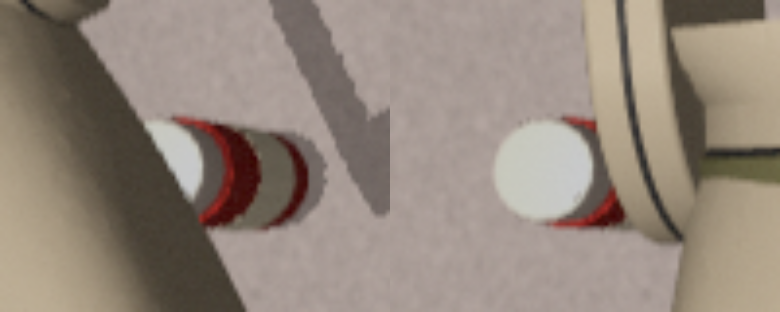

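The can stands untouched: only the arm hides part of it, and the side view shows no changed pixels there. Handing in.

```bash
python3 -c "
from plant import job; print(job.close_job())"
```

```text
the job is handed in; nothing more can be done
None
```

The rod is seated against the length stop and clamped, but pushing the lever home went slightly over the force limit. I handed the job in at about 18 s of the 64 s.

- **Rod:** With the lever still open, I pushed the 220 mm rod in the channel until the force rose from 3 to 10 N with no further movement. In the last close-up its end lies at the stop edge. The tail measured 4 mm further along than the tool contact implied, which I put down to pixel error.
- **Lever:** I swung it to its end stop, where the force climbed steeply. The handle measured about 86°, within the stop's range, and the lever stayed there when I let go.
- **Force:** Because I sent several steps at once, the last one peaked at about 26 N sideways, about 30 N counting the vertical part. The limit is about 2.5 kg (24.5 N). I backed off at once.
- **Other things:** The pictures show no change at the carton, bracket or loose rods. The arm hid part of the can in the top view, but the side view shows it unmoved. At hand-in the arm was clear of everything, with no force on the tool.

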